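# Prop the tool box lid open and bring out the card house

## Task

Swing the lid of the red tool box right over, past its balance point, so that it stays open by itself; then lift the white card house out of the box and set it down gently, standing upright and wholly on the green cutting mat, ready for painting. Leave the lid open and everything else where it is, in the box and on the table.

Things in the scene. Friction and masses are not known exactly. Their poses are not given: they have to be found in the camera images.
- tool_box: Red steel tool box, fixed, 166 x 310 mm, rim 100 mm and shut lid top 131 mm above its foot. Origin: centre of its underside; x level, from the front (latch plate, undone; towards the robot) to the hinge side; y along its length; z up. Inside: x -80 to +79, y -152 to +152 mm, flat dark foam liner 34 mm above the underside. A white bail, 100 mm along y, stands to 162 mm over the lid's middle.
- tool_box_lid (a joint): Lid hinge, rad: 0 shut, grows as the front edge rises and swings back, 1.45 at its stop. Nearly free: below about 1.3 the lid falls shut, beyond that it falls open on to the stop. Lifting takes about 3.5 N at the pull. At the stop the lid leans over the box (upper edge 270 mm above the underside, at x = +66 mm of the box): a hand straight above things near the hinge side would strike it.
- lid_hinge (a point): Middle of the lid's hinge line, on the box at x = +86, z = 101 mm of the tool box frame; the hinge line runs along the box's y. A grey steel drawer cabinet, 225 mm high and fixed, stands between the robot and the box, its nearest parts 20 to 80 mm in front of the box: pass over it.
- lid_pull (a point): Centre of the black moulded pull on the lid top near its front edge: an upright disc with flat sides, 40 mm in diameter (in the box's x-z plane), 26 mm thick along the box's y, the place to take the lid. Lid shut: x = -60, y = 0, z = 156 mm in the tool box frame, lid top 25 mm below. It moves with the lid; pinched along y it can turn between the fingers as the lid swings.
- card_house: White card model house, a plain block 48 x 48 mm, 86 mm high, flat roof, about 60 g. Origin: centre of its underside, z up. It stands upright on the liner near the hinge side of the box, sides within 0.15 rad of square with the box, at the left, middle or right, with at least 25 mm free on either side along the box's y.
- cutting_mat: Green cutting mat with a pale grid, 180 mm (x) by 150 mm (y), 3 mm thick, fixed flat on the table. Origin: centre of its underside, z up.
- clamp_lamp: Cream desk lamp, clamped to the table edge on the robot's left; its stem rises from about x 0.38, y 0.13 m, leans to 0.33, 0.15 at 0.40 m height, and its upper arm runs over the table to the shade near x 0.57, y 0.07 at about 0.6 m. Solid, in the way of an arm that swings across from the left with an outstretched hand: fold back or go round it. (Its origin is not on the lamp.)
- water_jar: Clear glass jar, 64 mm in diameter, 82 mm high, standing in the box; to be left there. Origin: centre of its underside.
- foam_offcut: White foam block 53 x 72 x 50 mm, lying in the box with its long side along the box's x; to be left there. Origin: centre of its underside.
- blue_pliers: Pliers with blue grips, 168 x 55 x 14 mm, lying along the front of the box on the liner; to be left there. Origin: centre of the underside, x along its length to the jaws.
- pot_ochre: Paint pot with an ochre lid, 39 mm across, 40 mm high, behind the mat; bystander. Origin: centre of its underside.
- pot_white: Paint pot with a white lid, 39 mm across, 40 mm high, behind the mat; bystander. Origin: centre of its underside.
- brush_flat: Flat paint brush with a wooden handle, 190 x 12 x 12 mm, lying behind the mat; bystander. Origin: centre of its underside, x along it.

How it is judged:
On the way, in this order (a step that is already met when the one before it is completed fails the run):
1. the lid rests open past its balance point by itself, nothing of the robot touching the box (value of joint tool_box_lid above 1.38 rad and contact force between each of the fingers, the arm and tool_box below 0.3 N), for 0.4 s.
2. the house is lifted out above the rim of the box (z of card_house in the frame of tool_box above 0.102 m), for 0.1 s.
At the end, for the whole second after the job is handed in: The lid stands open by itself (beyond 1.38 rad). The card house stands upright (within 0.1 rad) and at rest on the cutting mat, its underside on the mat's top, its centre within 66 mm (mat's x) and 51 mm (mat's y) of the mat's centre (value of joint tool_box_lid above 1.38 rad and x of card_house in the frame of cutting_mat between -0.066 and 0.066 m and y of card_house in the frame of cutting_mat between -0.051 and 0.051 m and z of card_house in the frame of cutting_mat between 0 and 0.008 m and angle between card_house's own z axis and vertical below 0.1 rad and linear speed of card_house below 0.02 m/s); the robot touches nothing.
It fails at once if the house is tipped over (more than 0.9 rad from upright) (angle between card_house's own z axis and vertical above 0.9 rad).
It fails at once if the house is dropped: let go while more than 55 mm above the table, or more than 25 mm when over the mat (contact force between the fingers and card_house below 0.02 N and (height (world z) of card_house above 0.055 m or (horizontal distance between card_house and cutting_mat below 0.12 m and height (world z) of card_house above 0.025 m))).
It fails at once if another thing in the box is shifted by more than 40 mm (distance of any of water_jar, foam_offcut, blue_pliers from where it was at the start of the episode above 0.04 m).
It fails at once if a paint pot or the brush on the table is shifted by more than 40 mm (distance of any of pot_ochre, pot_white, brush_flat from where it was at the start of the episode above 0.04 m).
It also fails if it takes over 69 s, if anything falls off the work surface, if the arm or the gripper's body presses on something with over 40 N, if the wrist force passes 120 N, or if a joint passes its speed limit or range.

## Robot

A 6-joint arm with a two-finger parallel gripper is mounted at the origin on a cart in front of the work surface, level with it; the furniture and walls round the work are solid. World frame = base frame: x ahead of the robot, y to its left, z up, the work surface at z = 0. Lengths are in m, angles in rad, forces in N, time in s.
With the tool pointing down it reaches from about 0.375 to 0.9 m from the base axis. Payload 3.1 kg.
Tool frame: the origin (TCP) lies on the centre line of the jaws, within the pads' length; the fingertips stand 11 mm ahead of it and the grasp point (between the pads) lies 8 mm behind it (tips_ahead is the z of the fingertips in the tool frame, in m); z points along the fingers, y is the line along which they close (so a half turn about z gives the same grasp; the last joint's range is limited). The gripper opens to 87 mm and grips with 3 to 60 N. Pads are 19 mm wide; open, the fingers measure 117 mm over their backs; the gripper's body (75 mm by 190 mm) begins 51 mm behind the grasp point.
Start: joints at [1.131, 0.527, 1.433, -0, 1.181, -0.178], TCP at [0.161, 0.604, 0.234] pointing down, gripper open.
Joint ranges: [-3.08, 3.08], [-0.75, 2.2], [0.22, 2.44], [-1.43, 4.57], [0, 2.65], [-2.85, 2.85]. Speed limits (rad/s): [2.79, 2.79, 3.14, 3.14, 3.14, 3.14].

## Interface

Orientations are given as a 3x3 rotation matrix whose columns are the frame's x, y, z axes.
In Python, from workcell import * gives the robot as it stands. The module is installed in compiled form; this text tells all that it offers.
- The arm moves only by the tool carry_out, never from a script. Its argument "series" is a list that holds one entry, the list of rows, each a list of 7 numbers: the shift along the tool's x, y, z in m, then the turn, a rotation vector about the tool's x, y, z in degrees, then the opening, from 0 (shut) to 1 (fully open). In form: [[[tx, ty, tz, rx, ry, rz, grip], ...]]. A call has 1 to 20 rows; each row shifts and turns the commanded pose from where the row before left it, along the tool's axes as they then stand; what a row does not reach is not made up. A row lasts 1/10 s, in which the tool goes at most 50 mm and 8.59 degrees, less where a joint would pass 70% of its speed; a pose out of reach is approached as far as the arm can. A call with a gripper value outside its range is refused whole. The fingers move at their own pace and stop on an object; the grip force is fixed at half the most. Time passes only in rows, so rows that do not move let the fingers close. It gives the time, the measured TCP pose, the force, the opening and the grip force at its end, in the units of the state.
- read_state(): the state, without advancing time (a new reading comes with each control period).
- read_camera(name): name is "side" or "top"; returns the picture (384x512x3 uint8, red, green, blue); there is no depth.
- camera_params(name): a dict with "camera_matrix" (3x3 intrinsics, pixels), "dist" ([k1, k2, p1, p2, k3] as OpenCV has them; the pictures are not rectified), "origin" and "attitude" of the camera in the world. Camera axes: x right, y down, z forward; pixel columns grow to the right and rows downward; lengths in m; the calibration is good to about 2 mm. A picture is of the moment at which its call begins. camera_params takes no time and is no camera call.
- job_done(): hands the job in; it is judged then, once.
Trained networks look in the newest picture that a camera, given by its name, has taken for a name from the list of things; names that differ only in an ending like _2 or _b are one class to them, and where a whole thing is asked for, a point or a joint stands for the part that bears it (a point fixed in the world has none). Each returns a list of dicts, best first, with "conf" (0 to 1); they miss things now and then, are a little off and sometimes report something else, mostly with a low value. They report only what shows in the picture. A call takes as long as a camera call.
- find_in(camera, query): "bbox" ([centre column, centre row, width, height] in pixels, round what is visible of it).
- regions_of(camera, query): "pixels" (384x512 bool, what is visible of it) and "bbox" ([centre column, centre row, width, height] in pixels, round what is visible of it).
The state is a dict: "time": time; "joints": joint angles; "joint_velocities": joint speeds; "joint_efforts": joint torques, N m; "ee_pos": TCP position; "orientation": TCP orientation; "force": force on the tool from outside, world axes, zero at the start; "moment": the same for the moment, N m; "width": opening from 0.0 (shut) to 1.0 (fully open); "grasp_force": force on a finger pad.
Only numpy, scipy, OpenCV 4.12 (cv2) and the standard library are available. Lean on these libraries where they do the work, as an engineer would, in place of code of your own. Each camera call takes 0.05 s, during which the arm holds its last target. There are 200 camera calls.

## Working session

There is one attempt and no reset: what is moved stays moved. The work goes in short steps, Python scripts to look and compute and a tool call to move; the robot and the scene stay as the last step left them, time stands still between calls to the robot, and variables do not carry over. Pictures are saved under pics/ and viewed, at most 10 in all, crops included, and the job is handed in when it is done.

Besides the shell and the picture viewer there is one more tool, called in YAML: its name, and indented under it one key for each argument. carry_out: Moves the arm, as the interface text tells. Its arguments: {"type":"object","properties":{"series":{"type":"array","items":{"type":"array","items":{"type":"array","items":{"type":"number"}}}}},"required":["series"]}

```bash
mkdir -p pics; python3 - <<'E'
from workcell import *
import cv2,numpy as np
np.set_printoptions(precision=4,suppress=True)
ims=[]
for c in("side","top"):
    im=read_camera(c); cv2.imwrite(f"pics/{c}0.png",im[:,:,::-1])
    p=camera_params(c); print(c,p)
for c in("side","top"):
  for q in("tool_box","lid_pull","cutting_mat","pot_ochre","pot_white"):
    print(c,q,[(np.round(d["bbox"],1),round(d["conf"],2)) for d in find_in(c,q)][:2])
s=read_state();print(s)
E
```

```text
side {'camera_matrix': array([[397.8237,   0.    , 250.9649],
       [  0.    , 397.8237, 187.9033],
       [  0.    ,   0.    ,   1.    ]]), 'dist': array([-0.1193,  0.    ,  0.    ,  0.    ,  0.    ]), 'origin': array([ 1.1808, -0.3137,  0.7653]), 'attitude': array([[ 0.2169,  0.7397, -0.637 ],
       [ 0.976 , -0.1511,  0.1569],
       [ 0.0198, -0.6557, -0.7547]])}
top {'camera_matrix': array([[357.599 ,   0.    , 253.0448],
       [  0.    , 357.599 , 194.5399],
       [  0.    ,   0.    ,   1.    ]]), 'dist': array([-0.084,  0.   ,  0.   ,  0.   ,  0.   ]), 'origin': array([ 0.3955, -0.1604,  1.0025]), 'attitude': array([[ 0.0346, -0.9753,  0.2183],
       [-0.9994, -0.0329,  0.0114],
       [-0.004 , -0.2185, -0.9758]])}
side tool_box [(array([165.8, 177.3, 155.9, 110.8]), 0.66), (array([162.1, 164.3, 157.7,  88.6]), 0.4)]
side lid_pull [(array([161.6, 163.7, 153.7,  87.2]), 0.72)]
side cutting_mat [(array([313.4, 179.2,  77. ,  61.5]), 0.62)]
side pot_ochre [(array([330.5, 222.1,  21.3,  21. ]), 0.51), (array([165.6, 176.4, 152.6, 107.6]), 0.41)]
side pot_white [(array([291.1
[... 237 characters left out ...]
. ,  66. ]), 0.68)]
top pot_ochre [(array([204.3, 166.1,  15.6,  15.4]), 0.75)]
top pot_white [(array([238.1, 166.8,  15.6,  17.3]), 0.62)]
{'time': 0.6, 'joints': array([ 1.1315,  0.5275,  1.4327,  0.    ,  1.1814, -0.1785]), 'joint_velocities': array([ 0.0019, -0.0014, -0.0022,  0.0011,  0.0016, -0.0006]), 'joint_efforts': array([ -0.0006, -43.9741, -17.6891,   0.0633,   0.0506,  -0.    ]), 'ee_pos': array([0.1611, 0.6039, 0.2336]), 'orientation': array([[-0.9662,  0.2579,  0.    ],
       [ 0.2579,  0.9662,  0.0001],
       [ 0.    ,  0.0001, -1.    ]]), 'force': array([ 0.2731, -0.0985,  0.3111]), 'moment': array([0.0048, 0.0181, 0.0124]), 'grasp_force': 0.0, 'width': 1.0018359572019544}
```

```bash
python3 - <<'E'
import cv2
a=cv2.imread("pics/side0.png");cv2.imwrite("pics/s0.png",cv2.resize(a,(768,576),interpolation=cv2.INTER_CUBIC))
a=cv2.imread("pics/top0.png");cv2.imwrite("pics/t0.png",cv2.resize(a,(768,576),interpolation=cv2.INTER_CUBIC))
E
```

```text
(no output)
```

View pics/s0.png

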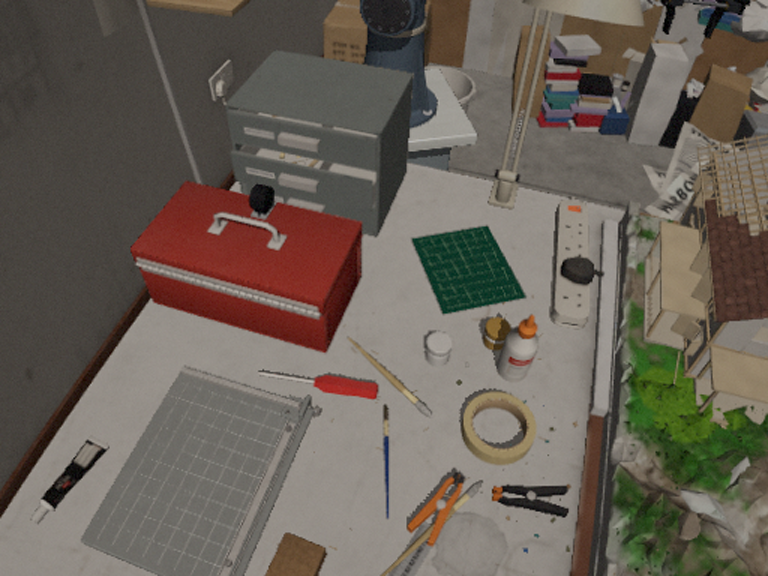

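View pics/t0.png

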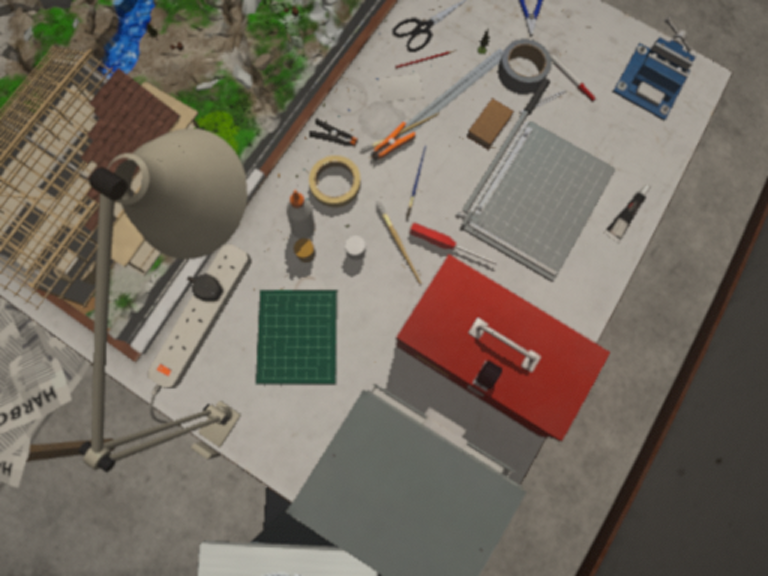

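The side view shows the shut red box at the left behind the cabinet, with the pull near (174,132) in original pixels. In the top view the pull is near (326,250), the mat near (198,224), and the lamp is at the left.

```bash
cat > h.py <<'E'
from workcell import *
import cv2,numpy as np
from scipy.optimize import least_squares
np.set_printoptions(precision=4,suppress=True)
P={c:camera_params(c) for c in("side","top")}
def proj(c,X):
    p=P[c];R=p["attitude"].T
    return cv2.projectPoints(np.atleast_2d(X).astype(float),cv2.Rodrigues(R)[0],-R@p["origin"],p["camera_matrix"],p["dist"])[0].reshape(-1,2)
def ray(c,uv):
    p=P[c];n=cv2.undistortPoints(np.array([[uv]],float),p["camera_matrix"],p["dist"]).ravel()
    return p["origin"],p["attitude"]@np.r_[n,1]
def onz(c,uv,z):
    o,d=ray(c,uv);return o+d*(z-o[2])/d[2]
def Rz(a):return cv2.Rodrigues(np.array([0,0,float(a)]))[0]
E
python3 - <<'E'
from h import *
uv={}
for c,(u,v) in dict(side=(174,132),top=(326,250)).items():
    im=cv2.imread(f"pics/{c}0.png");w=14
    m=(im[v-w:v+w,u-w:u+w].max(2)<45);ys,xs=np.nonzero(m);uv[c]=np.array([xs.mean()+u-w,ys.mean()+v-w]);print(c,uv[c],m.sum(),np.ptp(xs),np.ptp(ys))
o=lambda L:(np.array(L,float)+.5)/1.5-.5
T=o([(456,260),(608,352),(560,437),(398,340)]);S=o([(135,258),(190,187),(362,237)])
C=np.array([[84,152],[84,-152],[-83,-152],[-83,152]])/1000.
def world(q,X):return X@Rz(q[2]).T+[q[0],q[1],0]
def res(q,full=0):
    t=proj("top",world(q,np.c_[C,np.full(4,.127)]))-T
    # side: image left = box right(-y)
    s=proj("side",world(q,np.c_[C[[1,2,3]],np.full(3,.127)]))-S
    a=[proj(c,world(q,np.array([[-.06,0,.154]])))-uv[c] for c in uv]
    r=[t,s]+[2*x for x in a]
    return r if full else np.concatenate(r).ravel()
f=least_squares(res,[.5,-.35,-.55],loss="soft_l1");print(f.x,f.cost);print(*res(f.x,1),sep="\n")
print("pull",world(f.x,np.array([[-.06,0,.156]])))
print("mat",[onz(c,x,.003) for c,x in(("top",o((297,337))),("side",o((468,269))))])
print([onz("top",o(x),.003) for x in((258,290),(337,290),(336,384),(256,383))])
E
```

```text
side [174.0692 131.8731] 260 16 19
top [325.4305 250.0397] 151 15 16
[ 0.51   -0.3555 -0.5302] 30.557179871116954
[[-4.1661 -3.1026]
 [-0.9488 -1.2891]
 [-0.7004  0.9   ]
 [-0.1208 -1.3918]]
[[ -2.5937  -5.3893]
 [ -2.2128  -3.3913]
 [ -2.5547 -10.0961]]
[[-0.7885 -1.2827]]
[[-0.6407 -1.137 ]]
pull [[ 0.4582 -0.3251  0.156 ]]
mat [array([0.5273, 0.0039, 0.003 ]), array([0.5398, 0.0067, 0.003 ])]
[array([0.6152, 0.0853, 0.003 ]), array([ 0.6204, -0.0667,  0.003 ]), array([ 0.4426, -0.0739,  0.003 ]), array([0.4387, 0.0747, 0.003 ])]
```

```bash
python3 - <<'E'
from h import *
from scipy.optimize import minimize
M={}
for c in("side","top"):
    im=cv2.imread(f"pics/{c}0.png").astype(int)
    m=((im[...,2]>1.8*im[...,1]+15)&(im[...,2]>1.8*im[...,0]+15)).astype(np.uint8)
    n,l,st,_=cv2.connectedComponentsWithStats(m);k=1+st[1:,4].argmax()
    m=(l==k).astype(np.uint8);h=cv2.convexHull(np.argwhere(m)[:,::-1].astype(np.int32));f=np.zeros_like(m);cv2.fillConvexPoly(f,h,1);M[c]=f;print(c,m.sum(),f.sum())
def hull(q):
    X=np.array([[x,y,z] for x in(-.083,.083) for y in(-.155,.155) for z in(0,.1)]+[[x,y,.131] for x in(-.083+q[3],.083-q[3]) for y in(-.155+q[3],.155-q[3])])
    return X@Rz(q[2]).T+[q[0],q[1],0]
def cost(q):
    r=0
    for c in M:
        h=cv2.convexHull(proj(c,hull(q)).astype(np.float32));f=np.zeros((384,512),np.uint8)
        cv2.fillConvexPoly(f,np.round(h*16).astype(np.int32),1,shift=4);r+=(f!=M[c]).sum()
    return r
b=min((minimize(cost,[.51+dx,-.355,-.53+da,.01],method="Nelder-Mead",options=dict(initial_simplex=np.array([[.51+dx,-.355,-.53+da,.01]]*5)+np.vstack([np.zeros(4),np.diag([.02,.02,.06,.008])]))) for dx in(-.01,.01) for da in(-.05,.05)),key=lambda r:r.fun)
print(b.x,b.fun);q=b.x
print("pull",Rz(q[2])@[-.06,0,.156]+[q[0],q[1],0])
for c in M:print(proj(c,Rz(q[2])@[-.06,0,.156]+[q[0],q[1],0]))
uv=dict(side=(174.07,131.87),top=(325.43,250.04))
A=0;B=0
for c in uv:
    o,d=ray(c,uv[c]);d/=np.linalg.norm(d);Q=np.eye(3)-np.outer(d,d);A=A+Q;B=B+Q@o
print("tri",np.linalg.solve(A,B))
# mat fit
m={}
for c in M:
    im=cv2.imread(f"pics/{c}0.png").astype(int);k=((im[...,1]>1.25*im[...,2])&(im[...,1]>im[...,0])).astype(np.uint8)
    k=cv2.morphologyEx(k,cv2.MORPH_CLOSE,np.ones((3,3)))
    u,v=dict(side=(313,179),top=(198,225))[c];n,l=cv2.connectedComponents(k[v-50:v+50,u-50:u+50]);j=np.bincount(l[l>0]).argmax();y,x=np.nonzero(l==j)
    rc=cv2.convexHull(np.c_[x+u-50,y+v-50].astype(np.float32))[:,0]
    W=np.array([onz(c,t,.003)[:2] for t in rc]).astype(np.float32);print(c,cv2.minAreaRect(W))
E
```

```text
side 10059 12014
top 7940 8873
[ 0.5103 -0.3558 -0.5321  0.0007] 625.0
pull [ 0.4586 -0.3253  0.156 ]
[[173.5084 130.6959]]
[[325.3482 249.2502]]
tri [ 0.4572 -0.3254  0.1514]
side ((0.5336159467697144, 0.006035596132278442), (0.1773444563150406, 0.14797069132328033), 2.210956335067749)
top ((0.5288782119750977, 0.004853732883930206), (0.1738448441028595, 0.14552193880081177), 2.2164957523345947)
```

carry_out:
  series:
    - [[0, 0, -0.01, 0, 0, 7.7, 1], [0, 0, -0.01, 0, 0, 7.7, 1], [0, 0, -0.01, 0, 0, 7.7, 1], [0, 0, -0.01, 0, 0, 7.7, 1], [0, 0, -0.01, 0, 0, 7.7, 1], [0, 0, -0.01, 0, 0, 7.7, 1], [0, 0, -0.01, 0, 0, 7.7, 1], [0, 0, -0.01, 0, 0, 7.7, 1], [0, 0, -0.01, 0, 0, 7.7, 1], [0, 0, -0.01, 0, 0, 7.7, 1], [0, 0, -0.01, 0, 0, 7.7, 1], [-0.0385, -0.0035, 0, 0, 0, 0, 1], [-0.0385, -0.0035, 0, 0, 0, 0, 1], [-0.0385, -0.0035, 0, 0, 0, 0, 1], [-0.0385, -0.0035, 0, 0, 0, 0, 1], [-0.0385, -0.0035, 0, 0, 0, 0, 1], [-0.0385, -0.0035, 0, 0, 0, 0, 1]]

```text
time: 2.3
ee_pos: [0.1012, 0.3781, 0.3436]
orientation: [[0.167, 0.986, 0.0], [0.986, -0.167, 0.0], [0.0, 0.0, -1.0]]
force: [0.4, -0.7, 1.0]
width: 0.996
grasp_force: 0.0
```

```bash
python3 -c "
from h import *
s=read_state();print(s['joints'],s['ee_pos'],s['orientation'],s['force'])"
```

```text
[ 1.0219  0.0573  1.8088 -0.0001  1.2751  1.19  ] [0.1012 0.3781 0.3436] [[ 0.1673  0.9859  0.0003]
 [ 0.9859 -0.1673  0.0002]
 [ 0.0003  0.0003 -1.    ]] [ 0.4485 -0.7417  1.0361]
```

carry_out:
  series:
    - [[-0.035, -0.003, 0, 0, 0, 0, 1], [-0.035, -0.003, 0, 0, 0, 0, 1], [-0.035, -0.003, 0, 0, 0, 0, 1], [-0.035, -0.003, 0, 0, 0, 0, 1]]

```text
time: 2.7
ee_pos: [0.0658, 0.2423, 0.3436]
orientation: [[0.167, 0.986, 0.001], [0.986, -0.167, 0.0], [0.0, 0.001, -1.0]]
force: [0.9, -0.5, 1.6]
width: 1.003
grasp_force: 0.0
```

```bash
python3 -c "
from h import *
s=read_state();print(s['joints'],s['ee_pos'],s['orientation'],s['force'])"
```

```text
[ 0.848  -0.2128  2.0434 -0.0003  1.3104  1.0155] [0.0658 0.2423 0.3436] [[ 0.1666  0.986   0.0006]
 [ 0.986  -0.1666  0.0002]
 [ 0.0003  0.0006 -1.    ]] [ 0.9285 -0.544   1.5562]
```

carry_out:
  series:
    - [[-0.005, 0.032, 0, 0, 0, 7.4, 1], [-0.005, 0.032, 0, 0, 0, 7.4, 1], [-0.005, 0.032, 0, 0, 0, 7.4, 1], [-0.005, 0.032, 0, 0, 0, 7.4, 1], [-0.005, 0.032, 0, 0, 0, 7.4, 1], [-0.005, 0.032, 0, 0, 0, 7.4, 1], [-0.005, 0.032, 0, 0, 0, 7.4, 1], [-0.005, 0.032, 0, 0, 0, 7.4, 1], [-0.005, 0.032, 0, 0, 0, 7.4, 1], [-0.005, 0.032, 0, 0, 0, 7.4, 1], [-0.005, 0.032, 0, 0, 0, 7.4, 1], [-0.005, 0.032, 0, 0, 0, 7.4, 1], [-0.005, 0.032, 0, 0, 0, 7.4, 1], [-0.005, 0.032, 0, 0, 0, 7.4, 1], [-0.005, 0.032, 0, 0, 0, 7.4, 1]]

```text
time: 4.2
ee_pos: [0.2052, -0.1472, 0.3439]
orientation: [[0.858, -0.514, 0.001], [-0.514, -0.858, -0.001], [0.002, 0.001, -1.0]]
force: [1.7, 0.2, 0.5]
width: 0.997
grasp_force: 0.0
```

```bash
cat >> h.py <<'E'
BOX=np.array([.5103,-.3558,0]);YAW=-.532;RB=Rz(YAW)
def b2w(p):return RB@np.array(p,float)+BOX
def st():
    s=read_state();R=s["orientation"];p=s["ee_pos"]
    print("j",s["joints"],"p",p,"F",s["force"],"w",round(s["width"],3),"gf",round(s["grasp_force"],2));print("R",R.tolist(),"tcp in box",RB.T@(p-BOX));return s,p,R
def go(target,n,Rt=None,note=""):
    s=read_state();R=s["orientation"];p=s["ee_pos"]
    d=R.T@(np.array(target)-p)/n
    rv=np.zeros(3) if Rt is None else np.degrees(cv2.Rodrigues(R.T@Rt)[0].ravel())/n
    print(note,"shift/row (if no turn)",np.round(d,4),"turn/row",np.round(rv,2),"n",n)
E
python3 - <<'E'
from h import *
s,p,R=st()
# wanted: tool y along -box y, z down tilted so body leans to hinge side (+box x)
for t in(0,20):
    a=np.radians(t);z=np.array([-np.sin(a),0,-np.cos(a)]);y=np.array([0,-1,0]);x=np.cross(y,z);Rt=RB@np.c_[x,y,z]
    print(t,"turn deg",np.degrees(cv2.Rodrigues(R.T@Rt)[0].ravel()))
    g=b2w([-.06,0,.159]);tcp=g+Rt[:,2]*.008;print("tcp",tcp,"in tool",R.T@(tcp-p))
E
```

```text
j [-1.0778 -0.2107  2.0411  0.0003  1.3095  1.0331] p [ 0.2052 -0.1472  0.3439] F [1.6697 0.2055 0.4894] w 0.997 gf 0.0
R [[0.8575951244559067, -0.5143243055860761, 0.00105413132900015], [-0.5143227627780665, -0.8575954952179268, -0.0014360606727194091], [0.0016426191873944972, 0.0006893948938848113, -0.9999984132671839]] tcp in box [-0.3687  0.025   0.3439]
0 turn deg [ 0.0399 -0.094  -0.4709]
tcp [ 0.4586 -0.3254  0.151 ] in tool [0.3086 0.0223 0.1934]
20 turn deg [ -0.0427 -20.0938  -0.4731]
tcp [ 0.4562 -0.324   0.1515] in tool [0.3059 0.0223 0.193 ]
```

carry_out:
  series:
    - [[0, 0, 0, 0, -6.7, -0.1, 1], [0, 0, 0, 0, -6.7, -0.1, 1], [0, 0, 0, 0, -6.7, -0.2, 1], [0.036, 0.003, -0.013, 0, 0, 0, 1], [0.036, 0.003, -0.013, 0, 0, 0, 1], [0.036, 0.003, -0.013, 0, 0, 0, 1], [0.036, 0.003, -0.013, 0, 0, 0, 1], [0.036, 0.003, -0.013, 0, 0, 0, 1], [0.036, 0.003, -0.013, 0, 0, 0, 1], [0.036, 0.002, -0.013, 0, 0, 0, 1], [0.036, 0.002, -0.013, 0, 0, 0, 1], [0.011, 0, 0.031, 0, 0, 0, 1], [0.011, 0, 0.031, 0, 0, 0, 1], [0.011, 0, 0.031, 0, 0, 0, 1], [0, 0, 0, 0, 0, 0, 0.7]]

```text
time: 5.7
ee_pos: [0.4563, -0.3165, 0.2394]
orientation: [[0.809, -0.504, -0.303], [-0.47, -0.864, 0.181], [-0.353, -0.004, -0.936]]
force: [-0.6, -0.2, -0.8]
width: 0.967
grasp_force: 0.0
```

```bash
python3 - <<'E'
from h import *
s,p,R=st()
a=np.radians(20);z=np.array([-np.sin(a),0,-np.cos(a)]);y=np.array([0,-1,0]);Rt=RB@np.c_[np.cross(y,z),y,z]
go(b2w([-.06,0,.159])+Rt[:,2]*.008,4,Rt)
im=[cv2.resize(read_camera(c)[60:300,(90 if c=="side" else 200):(350 if c=="side" else 460)],(400,369)) for c in("side","top")]
cv2.imwrite("pics/a.png",np.hstack(im)[:,:,::-1])
E
```

```text
j [-0.765   0.5878  1.3547 -0.0793  1.5514  1.3488] p [ 0.4563 -0.3165  0.2394] F [-0.5854 -0.2388 -0.7631] w 0.967 gf 0.0
R [[0.808898372086858, -0.5039004138828762, -0.3029319998347765], [-0.47028228657074517, -0.8637526890098435, 0.18101343366185818], [-0.3528710735849885, -0.00395791825718229, -0.9356635828704926]] tcp in box [-0.0665  0.0065  0.2394]
 shift/row (if no turn) [0.0086 0.0017 0.0202] turn/row [-0.03  0.17  0.07] n 4
```

View pics/a.png

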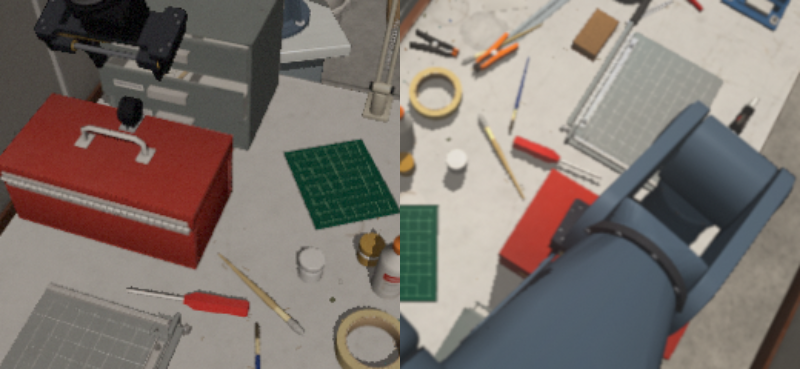

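The side crop shows the open gripper squarely above the black pull at (130,112), clear of the cabinet.

carry_out:
  series:
    - [[0.0085, 0.0017, 0.02, 0, 0.2, 0.1, 0.8], [0.0085, 0.0017, 0.02, 0, 0.2, 0.1, 0.8], [0.0085, 0.0017, 0.02, 0, 0.2, 0.1, 0.8], [0.0085, 0.0017, 0.02, 0, 0.1, 0.0, 0.8], [0, 0, 0, 0, 0, 0, 0.8]]

```text
time: 6.3
ee_pos: [0.459, -0.3269, 0.1566]
orientation: [[0.812, -0.508, -0.287], [-0.479, -0.861, 0.169], [-0.333, 0.0, -0.943]]
force: [-1.0, 0.2, -0.2]
width: 0.798
grasp_force: 0.0
```

```bash
python3 - <<'E'
from h import *
s,p,R=st();print("grasp pt in box",RB.T@(p-.008*R[:,2]-BOX))
im=read_camera("side")[90:210,100:260];cv2.imwrite("pics/b.png",cv2.resize(im,(640,480))[:,:,::-1])
E
```

```text
j [-0.7748  0.6831  1.416  -0.0816  1.3736  1.3586] p [ 0.459  -0.3269  0.1566] F [-1.0076  0.1704 -0.19  ] w 0.798 gf 0.0
R [[0.8119729742083331, -0.5082521160802738, -0.2870185980998405], [-0.4792680666308971, -0.8612083087906724, 0.1691814681866534], [-0.3331696406684674, 0.00018806869397160612, -0.9428668809365461]] tcp in box [-0.0589 -0.0011  0.1566]
grasp pt in box [-0.0562 -0.0011  0.1642]
```

View pics/b.png

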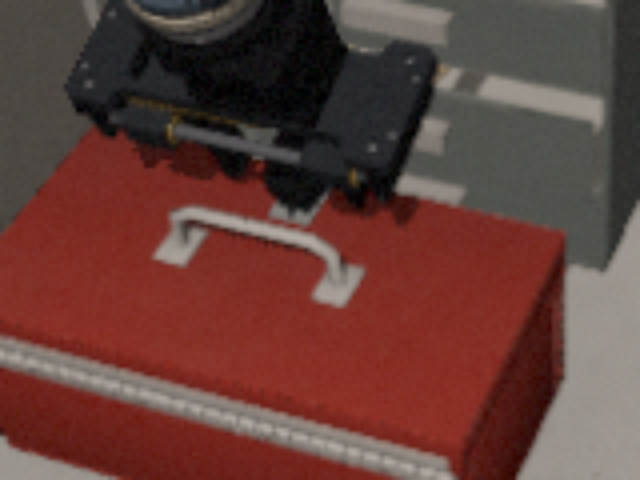

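The pull sits between the open fingers, with the bail clear of the body. Next I seat the gripper slightly lower and close.

carry_out:
  series:
    - [[-0.002, 0, 0.005, 0, 0, 0, 0.8], [0, 0, 0, 0, 0, 0, 0], [0, 0, 0, 0, 0, 0, 0], [0, 0, 0, 0, 0, 0, 0], [0, 0, 0, 0, 0, 0, 0], [0, 0, 0, 0, 0, 0, 0]]

```text
time: 6.95
ee_pos: [0.4562, -0.3251, 0.1529]
orientation: [[0.812, -0.508, -0.286], [-0.479, -0.861, 0.168], [-0.332, 0.0, -0.943]]
force: [0.4, 0.7, -0.5]
width: 0.426
grasp_force: 0.0
```

```bash
python3 - <<'E'
from h import *
s,p,R=st();g=RB.T@(p-.008*R[:,2]-BOX);print("grasp",g)
h=np.array([.086,.101]);v=np.array([g[0],g[2]])-h;r=np.hypot(*v);a0=np.arctan2(v[1],v[0]);print("r",r,a0)
# fixed tilt arc; shifts per row in tool frame
def seq(th,R):
    a=a0-th;P=np.c_[h[0]+r*np.cos(a),0*a,h[1]+r*np.sin(a)];d=np.diff(P,axis=0);return (R.T@RB@d.T).T
th=np.linspace(0,1.44,25);print(np.round(seq(th,R),4).tolist())
E
```

```text
j [-0.7758  0.6832  1.4288 -0.0822  1.3593  1.3586] p [ 0.4562 -0.3251  0.1529] F [ 0.4013  0.6966 -0.4825] w 0.426 gf 0.0
R [[0.8124441839758255, -0.5080296584962065, -0.2860774615590724], [-0.4793733501004043, -0.8613394458877018, 0.16821281214991282], [-0.3318668997314585, 0.0004743902343773455, -0.9433261025841146]] tcp in box [-0.0622 -0.001   0.1529]
grasp [-0.0595 -0.001   0.1604]
r 0.15720617439595333 2.7540735554201596
[[0.0007, 0.0, -0.0094], [0.0013, 0.0, -0.0093], [0.0019, -0.0, -0.0092], [0.0024, -0.0, -0.0091], [0.003, -0.0, -0.009], [0.0035, -0.0, -0.0088], [0.004, -0.0, -0.0085], [0.0045, -0.0, -0.0083], [0.005, -0.0, -0.008], [0.0055, -0.0, -0.0077], [0.0059, -0.0, -0.0073], [0.0064, -0.0, -0.007], [0.0068, -0.0, -0.0066], [0.0071, -0.0, -0.0062], [0.0075, -0.0, -0.0057], [0.0078, -0.0, -0.0053], [0.0081, -0.0, -0.0048], [0.0084, -0.0, -0.0043], [0.0086, -0.0, -0.0038], [0.0089, -0.0, -0.0032], [0.009, -0.0, -0.0027], [0.0092, -0.0, -0.0022], [0.0093, -0.0, -0.0016], [0.0094, -0.0, -0.001]]
```

carry_out:
  series:
    - [[0, 0, 0, 0, 0, 0, 0], [0, 0, 0, 0, 0, 0, 0], [0, 0, 0, 0, 0, 0, 0], [0, 0, 0, 0, 0, 0, 0]]

```text
time: 7.35
ee_pos: [0.4566, -0.3243, 0.1527]
orientation: [[0.812, -0.508, -0.285], [-0.479, -0.861, 0.17], [-0.332, -0.001, -0.943]]
force: [3.1, 3.8, 0.6]
width: 0.294
grasp_force: 30.0
```

carry_out:
  series:
    - [[0.0007, 0, -0.0094, 0, 0, 0, 0], [0.0013, 0, -0.0093, 0, 0, 0, 0], [0.0019, 0, -0.0092, 0, 0, 0, 0], [0.0024, 0, -0.0091, 0, 0, 0, 0], [0.003, 0, -0.009, 0, 0, 0, 0], [0.0035, 0, -0.0088, 0, 0, 0, 0], [0.004, 0, -0.0085, 0, 0, 0, 0], [0.0045, 0, -0.0083, 0, 0, 0, 0]]

```text
time: 8.15
ee_pos: [0.4922, -0.3453, 0.214]
orientation: [[0.81, -0.508, -0.292], [-0.478, -0.861, 0.173], [-0.339, -0.001, -0.941]]
force: [-0.4, 6.2, -4.2]
width: 0.295
grasp_force: 30.0
```

```bash
python3 - <<'E'
from h import *
s,p,R=st();g=RB.T@(p-.008*R[:,2]-BOX);print("grasp",g)
v=np.array([g[0],g[2]])-[.086,.101];print("r",np.hypot(*v),2.754-np.arctan2(v[1],v[0]))
E
```

```text
j [-0.76    0.6701  1.2585 -0.0754  1.5512  1.3579] p [ 0.4922 -0.3453  0.214 ] F [-0.3869  6.1994 -4.1587] w 0.295 gf 30.0
R [[0.8104017153378065, -0.5080817508973798, -0.291722460881218], [-0.47759680288562173, -0.8613080735855845, 0.17334848210965648], [-0.3393381111089251, -0.0011561926060750123, -0.9406637601011768]] tcp in box [-0.0209 -0.0001  0.214 ]
grasp [-0.0182 -0.0002  0.2215]
r 0.15928074445973206 0.470410895932889
```

Good: small forces, lid at ~0.47. Continue.

carry_out:
  series:
    - [[0.005, 0, -0.008, 0, 0, 0, 0], [0.0055, 0, -0.0077, 0, 0, 0, 0], [0.0059, 0, -0.0073, 0, 0, 0, 0], [0.0064, 0, -0.007, 0, 0, 0, 0], [0.0068, 0, -0.0066, 0, 0, 0, 0], [0.0071, 0, -0.0062, 0, 0, 0, 0], [0.0075, 0, -0.0057, 0, 0, 0, 0], [0.0078, 0, -0.0053, 0, 0, 0, 0], [0.0081, 0, -0.0048, 0, 0, 0, 0], [0.0084, 0, -0.0043, 0, 0, 0, 0], [0.0086, 0, -0.0038, 0, 0, 0, 0]]

```text
time: 9.25
ee_pos: [0.575, -0.3941, 0.2529]
orientation: [[0.811, -0.508, -0.289], [-0.478, -0.861, 0.171], [-0.336, -0.0, -0.942]]
force: [-1.0, 6.1, 0.1]
width: 0.294
grasp_force: 30.0
```

```bash
python3 - <<'E'
from h import *
s,p,R=st();g=RB.T@(p-.008*R[:,2]-BOX);print("grasp",g)
v=np.array([g[0],g[2]])-[.086,.101];print("r",np.hypot(*v),2.754-np.arctan2(v[1],v[0]))
E
```

```text
j [-0.7325  0.7802  0.9152 -0.0679  1.7823  1.368 ] p [ 0.575  -0.3941  0.2529] F [-0.9573  6.0615  0.0962] w 0.294 gf 30.0
R [[0.8113533595996182, -0.507897677917754, -0.2893884493758621], [-0.4782211144835399, -0.8614173110607148, 0.17106952348986246], [-0.33617003365638276, -0.0004061658294174012, -0.9418012229238107]] tcp in box [ 0.0752 -0.0002  0.2529]
grasp [ 0.0779 -0.0002  0.2604]
r 0.1596399713182233 1.1322358174860094
```

carry_out:
  series:
    - [[0.0089, 0, -0.0032, 0, 0, 0, 0], [0.009, 0, -0.0027, 0, 0, 0, 0], [0.0092, 0, -0.0022, 0, 0, 0, 0], [0.0093, 0, -0.0016, 0, 0, 0, 0], [0.0085, 0, -0.001, 0, 0, 0, 0], [0, 0, 0, 0, 0, 0, 0], [0, 0, 0, 0, 0, 0, 0]]

```text
time: 9.95
ee_pos: [0.616, -0.4183, 0.2481]
orientation: [[0.813, -0.507, -0.285], [-0.479, -0.862, 0.168], [-0.33, -0.0, -0.944]]
force: [2.8, 4.3, 3.0]
width: 0.299
grasp_force: 30.0
```

```bash
python3 - <<'E'
from h import *
s,p,R=st();g=RB.T@(p-.008*R[:,2]-BOX);print("grasp",g)
v=np.array([g[0],g[2]])-[.086,.101];print("r",np.hypot(*v),2.754-np.arctan2(v[1],v[0]))
E
```

```text
j [-0.7215  0.8649  0.7459 -0.0648  1.8613  1.3734] p [ 0.616  -0.4183  0.2481] F [2.7986 4.3142 3.0417] w 0.299 gf 30.0
R [[0.8133334050041429, -0.5074742996342901, -0.2845322609389902], [-0.47897630078333764, -0.8616668893108946, 0.16766596301335576], [-0.3302581953446068, -8.411880287436391e-05, -0.9438906278440053]] tcp in box [ 0.1228 -0.0003  0.2481]
grasp [ 0.1254 -0.0003  0.2556]
r 0.15955028170034813 1.4328137523111726
```

carry_out:
  series:
    - [[0, 0, 0, 0, 0, 0, 0.6], [0, 0, 0, 0, 0, 0, 0.6], [0, 0, 0, 0, 0, 0, 0.6], [0, 0, 0, 0, 0, 0, 0.6], [0, 0, 0, 0, 0, 0, 0.6], [0, 0, -0.02, 0, 0, 0, 0.65], [0, 0, -0.03, 0, 0, 0, 0.65], [0, 0, -0.04, 0, 0, 0, 0.65], [0, 0, -0.04, 0, 0, 0, 0.65], [0, 0, 0, 0, 0, 0, 0.65]]

```text
time: 10.95
ee_pos: [0.6544, -0.4426, 0.3753]
orientation: [[0.816, -0.508, -0.276], [-0.483, -0.861, 0.159], [-0.318, 0.004, -0.948]]
force: [0.2, 0.6, 0.9]
width: 0.649
grasp_force: 0.0
```

```bash
python3 - <<'E'
from h import *
s,p,R=st()
im=[]
for c in("side","top"):
    a=read_camera(c);cv2.imwrite(f"pics/{c}1.png",a[:,:,::-1]);im.append(a)
    for q in("card_house","water_jar","foam_offcut"):print(c,q,[(np.round(d["bbox"],1),round(d["conf"],2)) for d in find_in(c,q)][:2])
cv2.imwrite("pics/c.png",np.hstack([cv2.resize(im[0][50:290,40:300],(400,369)),cv2.resize(im[1][130:370,200:460],(400,369))])[:,:,::-1])
E
```

```text
j [-0.713   0.9245  0.2988 -0.0766  2.2354  1.354 ] p [ 0.6544 -0.4426  0.3753] F [0.2183 0.6209 0.9085] w 0.649 gf 0.0
R [[0.8158057625443861, -0.508314259369259, -0.27582162990101866], [-0.48284287417524363, -0.8611644455728131, 0.15892940740926148], [-0.31831386500993414, 0.003522982138868185, -0.9479788351747557]] tcp in box [ 0.1682 -0.0017  0.3753]
side card_house []
side water_jar [(array([138.7, 167.4, 153. , 100.3]), 0.37)]
side foam_offcut []
top card_house []
top water_jar [(array([367.9, 198. , 134.9, 103.2]), 0.73)]
top foam_offcut []
```

View pics/c.png

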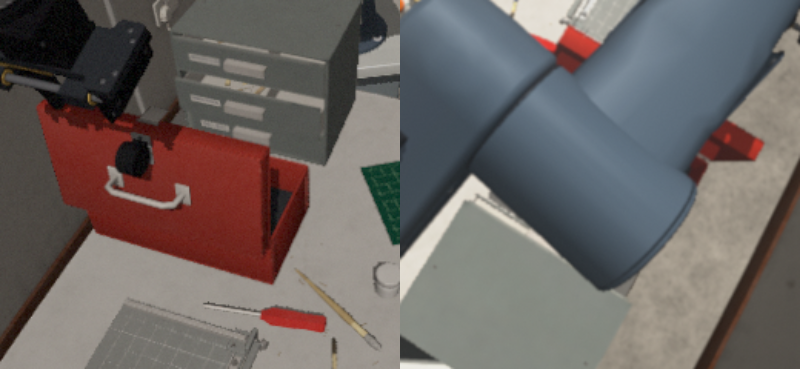

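carry_out:
  series:
    - [[-0.038, 0, 0.008, 0, 0, 0, 0.65], [-0.038, 0, 0.012, 0, 0, 0, 0.65], [-0.038, 0, 0.012, 0, 0, 0, 0.65], [-0.038, 0, 0.012, 0, 0, 0, 0.65], [-0.038, 0, 0.012, 0, 0, 0, 0.65], [-0.038, 0, 0.012, 0, 0, 0, 0.65], [-0.038, 0, 0.012, 0, 7, 0, 0.65], [-0.039, 0, 0.009, 0, 7, 0, 0.65], [-0.04, 0, 0.004, 0, 7, 0, 0.65], [-0.04, 0, 0, 0, 7, 0, 0.65], [-0.04, 0, -0.004, 0, 7, 0, 0.65], [0, 0, 0, 0, 6, 0, 0.65], [0, 0, 0, 0, 0, 0, 0.65]]

```text
time: 12.65
ee_pos: [0.2728, -0.215, 0.376]
orientation: [[0.799, -0.512, 0.316], [-0.476, -0.859, -0.188], [0.367, -0.0, -0.93]]
force: [-1.5, 0.4, -0.1]
width: 0.654
grasp_force: 0.0
```

```bash
python3 - <<'E'
from h import *
s,p,R=st()
im=[]
for c in("side","top"):
    a=read_camera(c);cv2.imwrite(f"pics/{c}2.png",a[:,:,::-1]);im.append(a)
    for q in("card_house","water_jar","foam_offcut"):print(c,q,[(np.round(d["bbox"],1),round(d["conf"],2)) for d in find_in(c,q)][:2])
cv2.imwrite("pics/d.png",cv2.resize(im[1][130:310,240:440],(800,600)[:1]+(600,) if 0 else (660,594),interpolation=cv2.INTER_CUBIC)[:,:,::-1])
E
```

```text
j [-1.2063 -0.2501  2.033   0.2627  1.0732  0.8089] p [ 0.2728 -0.215   0.376 ] F [-1.502   0.4304 -0.0781] w 0.654 gf 0.0
R [[0.7990482168598565, -0.5115907158227704, 0.31590645231940007], [-0.47591118430241874, -0.8592291965078684, -0.18770650634517816], [0.3674649531437704, -0.0003568646639933281, -0.9300373007888761]] tcp in box [-0.2761  0.0008  0.376 ]
side card_house []
side water_jar []
side foam_offcut []
top card_house [(array([370. , 239. ,  34.4,  27.4]), 0.72)]
top water_jar [(array([308.7, 203.1,  23.8,  26.6]), 0.78), (array([329.2, 256.1,  57.7,  42.7]), 0.21)]
top foam_offcut [(array([338.6, 222.1,  27.1,  34.8]), 0.95)]
```

View pics/d.png

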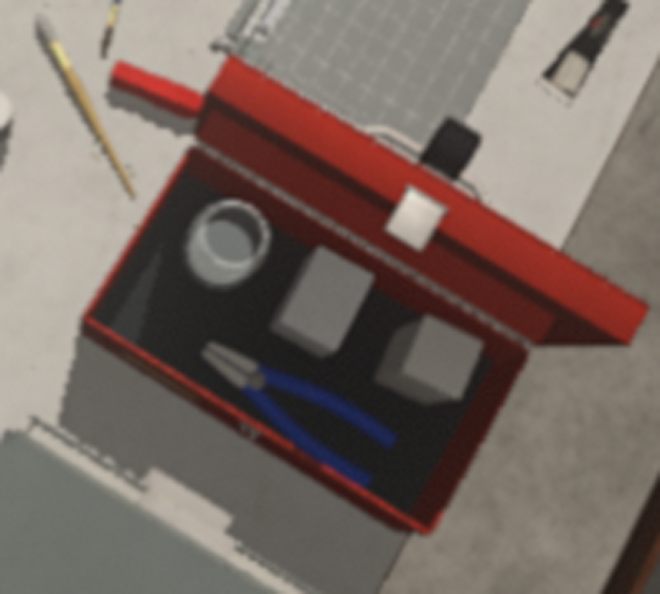

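The top crop shows the lid open. The jar is at left (228,243), the foam in the middle (325,300), the pliers in front, and the house at right with its roof centred near (440,358). I'll fit the house block to its mask.

```bash
cat > f.py <<'E'
from h import *
from scipy.optimize import minimize
def fit(c,q,dims,x0,z0):
    d=regions_of(c,q);d=min(d[:3],key=lambda d:np.hypot(*(np.array(d["bbox"][:2])-proj(c,[x0[0],x0[1],z0+.04])[0])));m=d["pixels"].astype(np.uint8)
    K=4;M=cv2.resize(m,None,fx=K,fy=K,interpolation=cv2.INTER_NEAREST)
    def cost(v):
        X=np.array([[a*dims[0]/2,b*dims[1]/2,e*dims[2]] for a in(-1,1) for b in(-1,1) for e in(0,1)])@Rz(v[2]).T+[v[0],v[1],z0]
        h=cv2.convexHull((proj(c,X)*K+1.5).astype(np.float32));f=np.zeros_like(M);cv2.fillConvexPoly(f,np.round(h*16).astype(np.int32),1,shift=4);return (f!=M).sum()/K/K
    b=min((minimize(cost,[x0[0],x0[1],x0[2]+a],method="Nelder-Mead",options=dict(initial_simplex=np.array([[x0[0],x0[1],x0[2]+a]]*4)+np.vstack([np.zeros(3),np.diag([.01,.01,.08])]))) for a in(-.1,0,.1)),key=lambda r:r.fun)
    print(c,q,"conf",d["conf"],"px",m.sum(),"cost",b.fun,"world",b.x,"box",RB.T@(np.r_[b.x[:2],0]-BOX),"yaw rel box",b.x[2]-YAW);return b.x,m
E
python3 - <<'E'
from f import *
read_camera("top")
x0=onz("top",(372,238.5),.12);print(x0)
v,m=fit("top","card_house",(.048,.048,.086),[x0[0],x0[1],YAW],.034)
fit("top","foam_offcut",(.072,.053,.05),[*onz("top",(338,220),.084)[:2],YAW],.034)
im=cv2.imread("pics/top2.png")
# roof-only: bright pixels
g=im.max(2);ys,xs=np.nonzero(m>0);t=g[m>0];print(np.percentile(t,[5,25,50,75,95]))
E
```

```text
[ 0.491  -0.4493  0.12  ]
top card_house conf 0.6 px 553 cost 77.9375 world [ 0.4929 -0.4542 -0.3143] box [ 0.0349 -0.0936  0.    ] yaw rel box 0.21771832319731038
top foam_offcut conf 0.79 px 614 cost 72.375 world [ 0.5398 -0.3739 -0.522 ] box [ 0.0346 -0.0006  0.    ] yaw rel box 0.01003211803656412
[ 60.  70. 106. 108. 110.]
```

```bash
python3 - <<'E'
from h import *
from scipy.optimize import minimize
g=cv2.imread("pics/top2.png").max(2).astype(np.uint8)
K=4;G=cv2.resize(g,None,fx=K,fy=K,interpolation=cv2.INTER_LINEAR)
m=(G>88).astype(np.uint8);n,l=cv2.connectedComponents(m);M=(l==l[int(238.5*K),int(372.5*K)]).astype(np.uint8);print(M.sum()/16)
c=np.argwhere(M)[:,::-1];r=cv2.minAreaRect(c.astype(np.float32));print(np.array(r[0])/K,np.array(r[1])/K,r[2])
W=np.array([onz("top",((a[0]-1.5)/K,(a[1]-1.5)/K),.12)[:2] for a in cv2.convexHull(c)[:,0]]).astype(np.float32);r=cv2.minAreaRect(W);print(r)
print("box",RB.T@(np.r_[r[0],0]-BOX),"yaw rel",(np.radians(r[2])-YAW+np.pi/4)%(np.pi/2)-np.pi/4)
E
```

```text
355.4375
[373.8885 238.3262] [19.2393 19.4111] 23.629377365112305
((0.49256059527397156, -0.4531354606151581), (0.04725823923945427, 0.048563119024038315), 65.33647155761719)
box [ 0.0341 -0.0929  0.    ] yaw rel 0.10154022352115133
```

```bash
cat >> h.py <<'E'
HY=-.4305
def RT(yaw,t=22):
    a=np.radians(t);z=np.array([np.sin(a),0,-np.cos(a)]);y=np.array([0,-1,0]);return Rz(yaw)@np.c_[np.cross(y,z),y,z]
E
python3 - <<'E'
from h import *
s=read_state();R=s["orientation"];p=s["ee_pos"];Rt=RT(HY)
tcp=np.array([.4926,-.4531,.096])+.008*Rt[:,2];pre=tcp-.12*Rt[:,2];print(tcp,pre)
print("turn",np.degrees(cv2.Rodrigues(R.T@Rt)[0].ravel()))
hi=pre.copy();hi[2]=p[2]
print("level in target frame",Rt.T@(hi-p),"down",Rt.T@(pre-hi))
E
```

```text
[ 0.4953 -0.4544  0.0886] [ 0.4545 -0.4356  0.1998]
turn [ 2.1397  0.4572 -5.4002]
level in target frame [0.2347 0.1227 0.0948] down [-0.0664  0.      0.1644]
```

carry_out:
  series:
    - [[0, 0, 0, 2.1, 0.5, -5.4, 0.75], [0.0335, 0.0175, 0.0135, 0, 0, 0, 0.75], [0.0335, 0.0175, 0.0135, 0, 0, 0, 0.75], [0.0335, 0.0175, 0.0135, 0, 0, 0, 0.75], [0.0335, 0.0175, 0.0135, 0, 0, 0, 0.75], [0.0335, 0.0175, 0.0135, 0, 0, 0, 0.75], [0.0335, 0.0175, 0.0135, 0, 0, 0, 0.75], [0.0335, 0.0175, 0.0135, 0, 0, 0, 0.75], [-0.012, 0, 0.03, 0, 0, 0, 0.75], [-0.012, 0, 0.03, 0, 0, 0, 0.75], [-0.012, 0, 0.03, 0, 0, 0, 0.75], [0, 0, 0, 0, 0, 0, 0.75]]

```text
time: 14.4
ee_pos: [0.4525, -0.4327, 0.2753]
orientation: [[0.844, -0.418, 0.335], [-0.391, -0.908, -0.148], [0.366, -0.006, -0.93]]
force: [-0.7, 1.4, -1.3]
width: 0.748
grasp_force: 0.0
```

```bash
python3 - <<'E'
from h import *
s,p,R=st();Rt=RT(HY);tcp=np.array([.4926,-.4531,.096])+.008*Rt[:,2]
print("turn",np.degrees(cv2.Rodrigues(R.T@Rt)[0].ravel()),"to pre",Rt.T@(tcp-.12*Rt[:,2]-p),"to tcp",Rt.T@(tcp-p))
E
```

```text
j [-1.0454  0.3676  1.6548  0.2954  0.8329  0.7896] p [ 0.4525 -0.4327  0.2753] F [-0.7396  1.4199 -1.2621] w 0.748 gf 0.0
R [[0.844455966323554, -0.4179269153756496, 0.33500927501361377], [-0.3907338418174887, -0.9084634767164533, -0.14839533796854784], [0.36636209656444824, -0.005586132548420449, -0.9304555923439084]] tcp in box [-0.0109 -0.0956  0.2753]
turn [-0.2831  0.5081 -0.1542] to pre [-0.0254  0.0018  0.0711] to tcp [-0.0254  0.0018  0.1911]
```

carry_out:
  series:
    - [[-0.0085, 0.0006, 0.0237, -0.3, 0.5, -0.15, 0.75], [-0.0085, 0.0006, 0.0237, 0, 0, 0, 0.75], [-0.0085, 0.0006, 0.0237, 0, 0, 0, 0.75], [0, 0, 0.03, 0, 0, 0, 0.75], [0, 0, 0.03, 0, 0, 0, 0.75], [0, 0, 0, 0, 0, 0, 0.75]]

```text
time: 15.0
ee_pos: [0.4776, -0.4488, 0.1482]
orientation: [[0.841, -0.417, 0.345], [-0.384, -0.909, -0.163], [0.381, 0.005, -0.924]]
force: [-0.3, 0.5, -0.4]
width: 0.75
grasp_force: 0.0
```

```bash
python3 - <<'E'
from h import *
s,p,R=st();Rt=RT(HY);tcp=np.array([.4926,-.4531,.096])+.008*Rt[:,2]
print("turn",np.degrees(cv2.Rodrigues(R.T@Rt)[0].ravel()),"to tcp",Rt.T@(tcp-p))
im=read_camera("top")[160:300,280:460];cv2.imwrite("pics/e.png",cv2.resize(im,(720,560),interpolation=cv2.INTER_CUBIC)[:,:,::-1])
E
```

```text
j [-1.0205  0.5793  1.7198  0.4119  0.548   0.6585] p [ 0.4776 -0.4488  0.1482] F [-0.276   0.4815 -0.3966] w 0.75 gf 0.0
R [[0.8407705662179153, -0.41745435907972317, 0.34472701238363024], [-0.3843107004271623, -0.9086860960044901, -0.16307931955126034], [0.3813268158926013, 0.004630012252229641, -0.9244287005863429]] tcp in box [ 0.019  -0.0967  0.1482]
turn [ 0.2488 -0.4161  0.0925] to tcp [-0.0052 -0.0023  0.0621]
```

View pics/e.png

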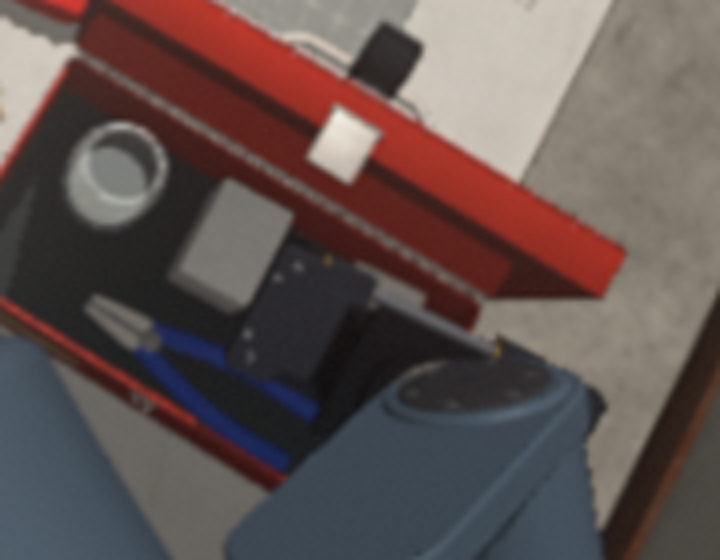

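The house roof shows at about (400,285) beyond the hand, between the fingers. The lid and the foam are clear.

carry_out:
  series:
    - [[-0.0026, -0.0012, 0.021, 0.2, -0.4, 0, 0.75], [-0.0026, -0.0012, 0.021, 0, 0, 0, 0.75], [0, 0, 0.02, 0, 0, 0, 0.75], [0, 0, 0, 0, 0, 0, 0.75], [0, 0, 0, 0, 0, 0, 0.5], [0, 0, 0, 0, 0, 0, 0.3], [0, 0, 0, 0, 0, 0, 0.3], [0, 0, 0, 0, 0, 0, 0.3], [0, 0, 0, 0, 0, 0, 0.3]]

```text
time: 15.95
ee_pos: [0.4953, -0.4556, 0.0928]
orientation: [[0.842, -0.417, 0.343], [-0.384, -0.909, -0.163], [0.38, 0.005, -0.925]]
force: [-2.1, 1.1, 7.4]
width: 0.528
grasp_force: 30.0
```

```bash
python3 - <<'E'
from h import *
s,p,R=st();print("grasp",p-.008*R[:,2])
E
```

```text
j [-0.9992  0.6856  1.7049  0.4693  0.4596  0.6087] p [ 0.4953 -0.4556  0.0928] F [-2.072   1.1469  7.4112] w 0.528 gf 30.0
R [[0.8415670543897285, -0.4171521146810525, 0.343145750640922], [-0.38416572169835583, -0.9088225710029377, -0.1626598681531231], [0.37971251130003225, 0.005064351166351492, -0.925090677236284]] tcp in box [ 0.0377 -0.0936  0.0928]
grasp [ 0.4925 -0.4543  0.1002]
```

carry_out:
  series:
    - [[0, 0, -0.01, 0, 0, 0, 0.3], [0, 0, -0.02, 0, 0, 0, 0.3], [0, 0, -0.03, 0, 0, 0, 0.3], [0, 0, -0.03, 0, 0, 0, 0.3], [0, 0, -0.03, 0, 0, 0, 0.3], [0, 0, 0, 0, 0, 0, 0.3]]

```text
time: 16.55
ee_pos: [0.454, -0.4368, 0.2066]
orientation: [[0.841, -0.418, 0.345], [-0.383, -0.909, -0.167], [0.383, 0.008, -0.924]]
force: [-0.7, -1.0, -1.0]
width: 0.528
grasp_force: 30.0
```

```bash
python3 - <<'E'
from h import *
s,p,R=st();Rt=RT(HY);print("turn",np.degrees(cv2.Rodrigues(R.T@Rt)[0].ravel()))
E
```

```text
j [-1.0464  0.4613  1.7361  0.365   0.6461  0.6936] p [ 0.454  -0.4368  0.2066] F [-0.7459 -0.9871 -1.044 ] w 0.528 gf 30.0
R [[0.8407420453458355, -0.4175105786784035, 0.34472848718857807], [-0.38284928450740013, -0.9086348482988826, -0.16676072022223398], [0.3828566814617093, 0.008223694333520158, -0.923771147152603]] tcp in box [-0.0074 -0.0984  0.2066]
turn [ 0.4409 -0.5115  0.1668]
```

carry_out:
  series:
    - [[0.014, 0, -0.034, 0, 0, 0, 0.3], [0.014, 0, -0.034, 0, 0, 0, 0.3], [0.014, 0, -0.034, 0, 0, 0, 0.3], [0, 0, 0, 2.6, 0, -6.2, 0.3], [0, 0, 0, 2.6, 0, -6.2, 0.3], [0, 0, 0, 2.6, 0, -6.2, 0.3], [0, 0, 0, 2.6, 0, -6.2, 0.3], [0, 0, 0, 0, 0, 0, 0.3]]

```text
time: 17.35
ee_pos: [0.4541, -0.4365, 0.3115]
orientation: [[0.926, 0.038, 0.376], [0.034, -0.999, 0.016], [0.376, -0.002, -0.927]]
force: [0.0, -0.3, -0.7]
width: 0.53
grasp_force: 30.0
```

```bash
python3 - <<'E'
from h import *
s,p,R=st();Rt=RT(.038);print("turn",np.degrees(cv2.Rodrigues(R.T@Rt)[0].ravel()))
t=np.array([.535,-.01,p[2]])+.008*Rt[:,2]*[1,1,0];print("level",Rt.T@(t-p),"down axis",Rt.T@[0,0,-1])
E
```

```text
j [-1.1092  0.3758  1.5311  0.395   1.1039  0.2676] p [ 0.4541 -0.4365  0.3115] F [ 0.0371 -0.2991 -0.6998] w 0.53 gf 30.0
R [[0.9258838669095463, 0.037860535426109156, 0.37590643098233145], [0.034397309464494506, -0.9992813894664019, 0.01592261811704725], [0.376239139508677, -0.0018123253973428522, -0.9265208175634394]] tcp in box [-0.0075 -0.098   0.3115]
turn [-0.0934 -0.101  -0.0459]
level [ 0.0927 -0.4231  0.0375] down axis [-0.3746  0.      0.9272]
```

carry_out:
  series:
    - [[0.0084, -0.0385, 0.0034, 0, 0, 0, 0.3], [0.0084, -0.0385, 0.0034, 0, 0, 0, 0.3], [0.0084, -0.0385, 0.0034, 0, 0, 0, 0.3], [0.0084, -0.0385, 0.0034, 0, 0, 0, 0.3], [0.0084, -0.0385, 0.0034, 0, 0, 0, 0.3], [0.0084, -0.0385, 0.0034, 0, 0, 0, 0.3], [-0.001, -0.0385, 0.0266, 0, 0, 0, 0.3], [-0.001, -0.0385, 0.0266, 0, 0, 0, 0.3], [-0.001, -0.0385, 0.0266, 0, 0, 0, 0.3], [-0.001, -0.0385, 0.0266, 0, 0, 0, 0.3], [-0.001, -0.0385, 0.0266, 0, 0, 0, 0.3], [0, 0, 0, 0, 0, 0, 0.3]]

```text
time: 18.55
ee_pos: [0.534, -0.0025, 0.1839]
orientation: [[0.929, 0.044, 0.368], [0.039, -0.999, 0.021], [0.369, -0.005, -0.93]]
force: [-0.8, -0.0, -0.5]
width: 0.523
grasp_force: 30.0
```

```bash
python3 - <<'E'
from h import *
s,p,R=st();Rt=RT(.038);print("turn",np.degrees(cv2.Rodrigues(R.T@Rt)[0].ravel()))
t=np.array([.535,-.01,0.062])+.008*Rt[:,2]*[1,1,0];print("to go",Rt.T@(t-p),t-p)
im=[read_camera(c) for c in("side","top")]
cv2.imwrite("pics/g.png",cv2.resize(np.hstack([im[0][60:240,200:400],im[1][140:320,110:310]]),(800,360),interpolation=cv2.INTER_CUBIC)[:,:,::-1])
E
```

```text
j [-0.2842  0.3861  1.9886  0.3031  0.4266  0.9884] p [ 0.534  -0.0025  0.1839] F [-0.8217 -0.0488 -0.513 ] w 0.523 gf 30.0
R [[0.9287830950177878, 0.04427041861748494, 0.36797023309584653], [0.039233410940661975, -0.9990059549746718, 0.02116226337386352], [0.3685413163746233, -0.005218425104978027, -0.9295967223287115]] tcp in box [-0.1588  0.3165  0.1839]
turn [-0.4114  0.3749  0.2232]
to go [-0.0423  0.0076  0.1144] [ 0.004  -0.0074 -0.1219]
```

View pics/g.png

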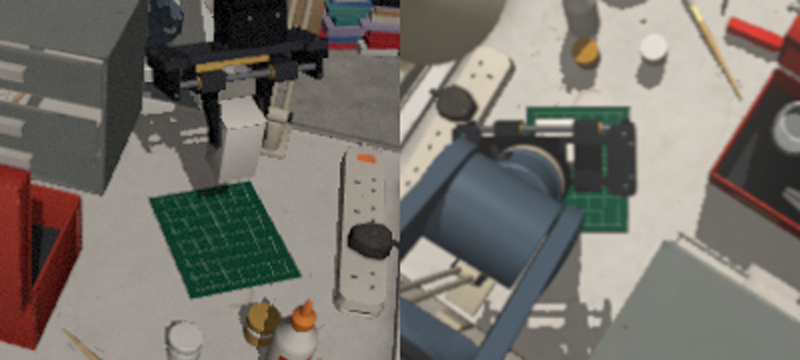

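The house hangs upright between the fingers over the mat, at about (235,140) in the side crop. The way is clear of the lamp.

carry_out:
  series:
    - [[-0.008, 0.0015, 0.0215, -0.2, 0.2, 0.1, 0.3], [-0.008, 0.0015, 0.0215, -0.2, 0.2, 0.1, 0.3], [-0.008, 0.0015, 0.0215, 0, 0, 0, 0.3], [-0.008, 0.0015, 0.0215, 0, 0, 0, 0.3], [-0.006, 0.0015, 0.016, 0, 0, 0, 0.3], [0, 0, 0, 0, 0, 0, 0.3], [0, 0, 0, 0, 0, 0, 0.3]]

```text
time: 19.35
ee_pos: [0.5424, -0.0174, 0.0798]
orientation: [[0.923, 0.031, 0.385], [0.03, -1.0, 0.007], [0.385, 0.005, -0.923]]
force: [-0.7, 0.2, 0.1]
width: 0.527
grasp_force: 30.0
```

```bash
python3 - <<'E'
from h import *
from scipy.optimize import minimize
s,p,R=st()
read_camera("side")
d=[d for d in regions_of("side","card_house")];print([(d["bbox"],d["conf"]) for d in d[:3]])
m=d[0]["pixels"].astype(np.uint8);K=4
h=cv2.convexHull(np.argwhere(m)[:,::-1].astype(np.int32));f=np.zeros_like(m);cv2.fillConvexPoly(f,h,1);M=cv2.resize(f,None,fx=K,fy=K,interpolation=cv2.INTER_NEAREST);print(m.sum(),f.sum())
def cost(v):
    X=np.array([[a*.024,b*.024,e*.086-.066] for a in(-1,1) for b in(-1,1) for e in(0,1)])@(Rz(.04)@cv2.Rodrigues(np.array([0,v[3],0.]))[0]).T+[v[0],v[1],v[2]+.066]
    h=cv2.convexHull((proj("side",X)*K+1.5).astype(np.float32));g=np.zeros_like(M);cv2.fillConvexPoly(g,np.round(h*16).astype(np.int32),1,shift=4);return (g!=M).sum()/16
g=p-.008*R[:,2];x0=np.array([g[0],g[1],p[2]-.0588,0]);print(x0,cost(x0))
for t in(-.15,0,.15):
    y=x0+[0,0,0,t];b=minimize(cost,y,method="Nelder-Mead",options=dict(initial_simplex=np.array([y]*5)+np.vstack([np.zeros(4),np.diag([.006,.006,.006,.06])])));print(b.x,b.fun)
E
```

```text
j [-0.3069  0.6195  2.0574  0.9515  0.152   0.3097] p [ 0.5424 -0.0174  0.0798] F [-0.7116  0.2103  0.0881] w 0.527 gf 30.0
R [[0.922531834362141, 0.030701046232589773, 0.38469788191338855], [0.030183156617130825, -0.9995170969837917, 0.007385789986131383], [0.3847388616257121, 0.0047977700359509694, -0.9230129954435274]] tcp in box [-0.144   0.3079  0.0798]
[([305.6, 166.7, 31.0, 43.5], 0.58)]
783 888
[ 0.5393 -0.0174  0.021   0.    ] 78.8125
[ 0.535  -0.0148  0.0143  0.0011] 65.0
[ 0.5411 -0.0176  0.0203  0.0122] 67.0
[ 0.5488 -0.0205  0.0278  0.0543] 73.125
```

carry_out:
  series:
    - [[0.009, -0.002, 0.0036, 0, 0, 0, 0.3], [0.009, -0.002, 0.0036, 0, 0, 0, 0.3], [0.009, -0.002, 0.0036, 0, 0, 0, 0.3], [-0.002, 0, 0.0055, 0, 0, 0, 0.3], [-0.002, 0, 0.0055, 0, 0, 0, 0.3], [0, 0, 0, 0, 0, 0, 0.3], [0, 0, 0, 0, 0, 0, 0.3]]

```text
time: 20.15
ee_pos: [0.5715, -0.0092, 0.0688]
orientation: [[0.922, 0.033, 0.385], [0.033, -0.999, 0.008], [0.385, 0.005, -0.923]]
force: [1.0, 0.3, -0.9]
width: 0.526
grasp_force: 30.0
```

```bash
python3 - <<'E'
from h import *
s,p,R=st();print("grasp",p-.008*R[:,2],"bottom est",p[2]-.0588)
print("turn",np.degrees(cv2.Rodrigues(R.T@RT(.038))[0].ravel()))
E
```

```text
j [-0.2699  0.6577  1.9899  0.7748  0.1588  0.5194] p [ 0.5715 -0.0092  0.0688] F [ 1.0117  0.2749 -0.9147] w 0.526 gf 30.0
R [[0.9223949846741426, 0.03336558857386555, 0.38480414465947177], [0.03267582091810694, -0.9994312636239157, 0.00833306776827885], [0.3848633302554505, 0.004887411403028039, -0.9229606330903076]] tcp in box [-0.1231  0.3298  0.0688]
grasp [ 0.5684 -0.0092  0.0762] bottom est 0.009982223150164997
turn [ 0.3597 -0.6349 -0.139 ]
```

carry_out:
  series:
    - [[-0.0012, 0, 0.0028, 0, 0, 0, 0.3], [-0.0008, 0, 0.0019, 0, 0, 0, 0.3], [0, 0, 0, 0, 0, 0, 0.3]]

```text
time: 20.45
ee_pos: [0.5711, -0.0091, 0.0629]
orientation: [[0.923, 0.033, 0.384], [0.032, -0.999, 0.009], [0.384, 0.004, -0.923]]
force: [-0.7, -0.1, -1.3]
width: 0.526
grasp_force: 30.0
```

carry_out:
  series:
    - [[-0.0004, 0, 0.001, 0, 0, 0, 0.3], [0, 0, 0, 0, 0, 0, 0.3]]

```text
time: 20.65
ee_pos: [0.5711, -0.0091, 0.0617]
orientation: [[0.923, 0.033, 0.384], [0.032, -0.999, 0.009], [0.384, 0.004, -0.923]]
force: [-0.3, -0.5, -1.5]
width: 0.529
grasp_force: 30.0
```

carry_out:
  series:
    - [[-0.0004, 0, 0.001, 0, 0, 0, 0.3], [0, 0, 0, 0, 0, 0, 0.3]]

```text
time: 20.85
ee_pos: [0.5714, -0.0091, 0.0614]
orientation: [[0.922, 0.033, 0.385], [0.032, -0.999, 0.009], [0.385, 0.005, -0.923]]
force: [-1.4, 0.1, 5.8]
width: 0.525
grasp_force: 30.0
```

Contact with the mat. Release and withdraw.

carry_out:
  series:
    - [[0, 0, 0, 0, 0, 0, 0.55], [0, 0, 0, 0, 0, 0, 0.6], [0, 0, 0, 0, 0, 0, 0.7], [0, 0, 0, 0, 0, 0, 0.8], [0, 0, 0, 0, 0, 0, 0.8], [0, 0, 0, 0, 0, 0, 0.8], [0, 0, -0.01, 0, 0, 0, 0.8], [0, 0, -0.02, 0, 0, 0, 0.8], [0, 0, -0.03, 0, 0, 0, 0.8], [0, 0, -0.03, 0, 0, 0, 0.8], [0, 0, -0.03, 0, 0, 0, 0.8], [0, 0, -0.03, 0, 0, 0, 0.8], [0, 0, 0, 0, 0, 0, 0.8], [0, 0, 0, 0, 0, 0, 0.8]]

```text
time: 22.25
ee_pos: [0.5137, -0.0104, 0.1996]
orientation: [[0.922, 0.033, 0.385], [0.033, -0.999, 0.008], [0.385, 0.005, -0.923]]
force: [0.5, 0.4, -0.8]
width: 0.804
grasp_force: 0.0
```

```bash
python3 - <<'E'
from h import *
s,p,R=st()
im=[read_camera(c) for c in("side","top")]
cv2.imwrite("pics/i.png",cv2.resize(np.hstack([im[0][60:240,80:400],im[1][140:320,110:310]]),(800,277),interpolation=cv2.INTER_CUBIC)[:,:,::-1])
E
```

```text
j [-0.3129  0.3308  2.032   0.3138  0.4219  0.9598] p [ 0.5137 -0.0104  0.1996] F [ 0.4703  0.4371 -0.8094] w 0.804 gf 0.0
R [[0.9223395675141, 0.033302513817541256, 0.3849424174747898], [0.032615958619220356, -0.9994333725359189, 0.00831463197190943], [0.38500119667509114, 0.004886351902130399, -0.9229031379965268]] tcp in box [-0.1722  0.2994  0.1996]
```

View pics/i.png

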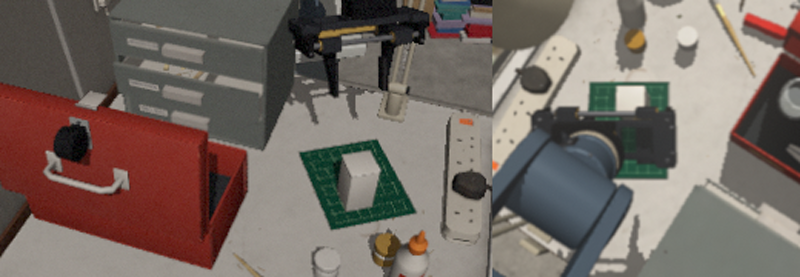

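The house stands upright on the mat (side crop, about (360,185)). The lid is open, the gripper is clear, and the pots and brush are where they were.

```bash
python3 -c "
from workcell import *
print(job_done())"
```

```text
the job is handed in; nothing more can be done
None
```

The lid is open on its stop and the card house stands upright on the green mat. The job is handed in, with about 22 s on the robot clock; the hand-in returned no verdict.

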